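# Free a jammed spice jar from a jar chute

### The job

A spice jar has gone crosswise into the sloping jar chute and is stuck at its narrowing, under the two inturned lips. Push it back up the slope with the fingers until it drops onto the chute's loading shelf, then lift it out there and lay it down flat on the bottom of the empty pocket of the wooden tray, cap pointing either way. Do not drop or throw it, and leave the jar already in the tray, the pepper mill and the mug where they are.

Things in the scene. Friction and masses are not known exactly. Their poses are not given: they have to be found in the camera images.
- chute: Fixed grey sheet-metal jar chute on four legs, 270 long, 130 wide, 148 mm high. Origin on the worktop; x points level towards the uphill end (away from the spout), y across to the left, z up. Its floor rises straight at 28 degrees from the spout (x -125, height 20 mm) to the crest (x +35, height 105 mm). Behind it, x +35 to +125, lies the loading shelf, open above.
- crest (a point): Mid-width on the floor's crest. x points up the slope (28 degrees), y across, z square to the slope. Inside width: 109 mm from x 0 to -75, narrowing to 68 at x -120, then a 68 mm wide spout open above to -181. Walls 54 mm high, with inturned lips (3 mm thick) over x -120 to 0 that leave a 75 mm wide slot along the middle.
- slot (a point): Mid-slot, level with the underside of the lips, at x -60 of the crest; axes as crest. Fingers reach through the slot to the floor with the tool tilted about square to the slope; upright, the gripper's body would meet the lips.
- shelf_rest (a point): Bottom of the loading shelf's dip (chute x +80, height 99 mm), axes as chute. The shelf's floor falls 8 degrees to here from the crest and rises again to the back; side walls 124 mm apart reach 148 mm height, the back rim 117 mm. A jar pushed past the crest rolls in here and stays, centre about 23 mm above this point.
- jar_center (a point): Stuck jar: glass, yellow-brown contents, white cap; 105 mm long, about 49 mm diameter at the base, 41 at mid-length, cap 42. 60 to 120 g. Point on its axis half-way along; z runs from base to cap. Lying on the flat, its centre is about 23 mm up. It starts crosswise, axis along the chute's y, ends against the converging walls, about 57 mm down the slope from the crest.
- tray: Fixed dark wooden jar tray, 142 (x) x 196 (y) x 34 mm high. Origin under its centre on the worktop. Two pockets lie along x, at y -50 (empty) and y +50 mm (taken), each 114 x 58 mm and 24 deep over a 10 mm floor. A finger channel 49 mm wide (x -24 to +24) crosses the whole tray at floor level, so fingers can go down beside a lying jar.
- pocket (a point): Centre of the empty pocket's floor (tray x 0, y -50 mm, 10 mm above the worktop); axes as the tray's. A jar lying flat in it has its centre about 23 mm above this point and its axis along x. On the way from the chute, keep the arm clear of the wall cupboard whose underside is about 450 mm above the worktop; its front overhangs the back of the worktop from about 0.6 m ahead of the robot base.
- other_center (a point): Centre of the jar that already lies in the tray's other pocket: same kind, dark grey contents, white cap. Leave it there.
- mill: Bystander: wooden pepper mill, 58 mm diameter, 150 high, standing; origin under its centre.
- mug: Bystander: green and white mug, 78 mm diameter with handle, 101 high; origin under its centre.
There are look-alikes about, which are no part of the job. What is shaped like the part that bears jar_center but green or red is not meant.

How it is judged (in metres and radians):
On the way, in this order (a step that is already met when the one before it is completed fails the run):
1. the jar lies free on the loading shelf behind the crest (x of jar_center in the frame of chute between 0.055 and 0.105 m and z of jar_center in the frame of chute between 0.11 and 0.135 m and y of jar_center in the frame of chute between -0.02 and 0.02 m), for 0.2 s.
2. the jar is lifted out, clear above the shelf (height (world z) of jar_center above 0.155 m), for 0.1 s.
At the end, for the whole second after the job is handed in: The jar lies at rest in the empty pocket of the tray, flat on its bottom (centre within 12 mm of the pocket's centre lengthwise and across, 15 to 31 mm above its floor, axis within 0.2 rad of the pocket's long axis), let go (x of jar_center in the frame of pocket between -0.012 and 0.012 m and y of jar_center in the frame of pocket between -0.012 and 0.012 m and z of jar_center in the frame of pocket between 0.015 and 0.031 m and angle between the z axis of jar_center and the x axis of pocket, either way round below 0.2 rad and linear speed of jar below 0.02 m/s); the robot touches nothing.
It fails at once if the jar is dropped or thrown (faster than 1 m/s) (linear speed of jar above 1 m/s).
It fails at once if the jar already in the tray is shifted by more than 20 mm (distance of other_center from where it was at the start of the episode above 0.02 m).
It fails at once if the pepper mill is shifted by more than 30 mm (distance of mill from where it was at the start of the episode above 0.03 m).
It fails at once if the mug is shifted by more than 30 mm (distance of mug from where it was at the start of the episode above 0.03 m).
It also fails if it takes over 58 s, if anything falls off the work surface, if the arm or the gripper's body presses on something with over 40 N, if the wrist force passes 120 N, or if a joint passes its speed limit or range.

### The arm

A 6-joint arm with a two-finger parallel gripper is mounted at the origin on a cart in front of the work surface, level with it; the furniture and walls round the work are solid. World frame = base frame: x ahead of the robot, y to its left, z up, the work surface at z = 0. Lengths are in mm, angles in rad, forces in N, time in s.
With the tool pointing down it reaches from about 350 to 975 mm from the base axis. Payload 7.1 kg.
Tool frame: the origin (TCP) lies at the very end of the fingers, on their centre line; the grasp point (between the pads) lies 19 mm behind it; z points along the fingers, y is the line along which they close (so a half turn about z gives the same grasp; the last joint's range is limited). The gripper opens to 88 mm and grips with 3 to 60 N. Pads are 20 mm wide; open, the fingers measure 115 mm over their backs; the gripper's body (75 mm by 178 mm) begins 61 mm behind the grasp point.
Start: joints at [-1.258, 0.423, 1.63, -0, 1.089, -0.019], TCP at [203.608, -590.888, 222.675] pointing down, gripper open.
Joint ranges: [-3, 3], [-0.9, 2.11], [0.09, 2.58], [-1.31, 4.45], [0.11, 2.69], [-2.54, 2.54]. Speed limits (rad/s): [2.39, 2.39, 3.01, 3.14, 3.14, 3.14].

### API

Orientations are given as a rotation vector (axis times angle).
In Python, from workcell import * gives the robot as it stands.
- The arm moves only by the tool step_arm, never from a script. Its argument "deltas" is a list of rows, each a list of 3 entries, a list of its own where there are three numbers: the shift along the tool's x, y, z in units of 300 mm (1.0 is 300 mm), then the turn, a rotation vector about the tool's x, y, z in units of 1.5 rad (1.0 is 1.5 rad), then the gripper command: -1 is shut, 1 is fully open, values between are in proportion. In form: [[[dx, dy, dz], [rx, ry, rz], gripper], ...]. A call has 1 to 20 rows; each row is the pose to reach, as a shift and turn from the pose commanded when the call began, along the tool's axes at that moment; what a row does not reach only later rows make up. A row lasts 1/12 s, in which the tool goes at most 41.7 mm and 7.16 degrees, less where a joint would pass 70% of its speed; a pose out of reach is approached as far as the arm can. A call with a number of a shift or a turn outside -1 to 1 is refused whole. A call with a gripper value outside its range is refused whole. The fingers move at their own pace and stop on an object; the grip force is fixed at half the most. Time passes only in rows, so rows that repeat a pose let the fingers close. It gives the time, the measured TCP pose, the force, the opening and the grip force at its end, in the units of the state.
- get_obs(): the state, without advancing time (a new reading comes with each control period).
- get_image(name): name is "scene" or "side" or "wrist"; returns a dict with "pixels" (420x560x3 uint8, red, green, blue), "fx", "fy", "cx", "cy" (pixels), "T" (4x4, takes a point from camera to world coordinates). Camera axes: x right, y down, z forward; pixel columns grow to the right and rows downward; lengths in mm; the calibration is good to about 2 mm. A picture is of the moment at which its call begins. There is no depth.
- close_job(): hands the job in; it is judged then, once.
The state is a dict: "t": time; "qpos": joint angles; "qvel": joint speeds; "joint_torque": joint torques, N m; "ee_pos": TCP position; "orientation": TCP orientation; "ft_force": force on the tool from outside, world axes, zero at the start; "moment": the same for the moment, N m; "width": finger opening in mm; "grasp_force": force on a finger pad.
Only numpy, scipy, OpenCV 4.12 (cv2) and the standard library are available. Lean on these libraries where they do the work, as an engineer would, in place of code of your own. Each camera call takes 0.05 s, during which the arm holds its last target. There are 200 camera calls.

## Working session

There is one attempt and no reset: what is moved stays moved. The work goes in short steps, Python scripts to look and compute and a tool call to move; the robot and the scene stay as the last step left them, time stands still between calls to the robot, and variables do not carry over. Pictures are saved under pics/ and viewed, at most 10 in all, crops included, and the job is handed in when it is done.

Besides the shell and the picture viewer there is one more tool, called after "Emit:" as name(argument=value, ...), one argument or row to a line, values as JSON. step_arm: Moves the arm, as the interface text tells. Its arguments: {"type":"object","properties":{"deltas":{"type":"array","items":{"type":"array"}}},"required":["deltas"]}

```bash
ls; mkdir -p pics; python3 - <<'E'
from workcell import *
import cv2
for n in ("scene","side"):
    im=get_image(n); cv2.imwrite(f"pics/{n}0.png",im["pixels"][:,:,::-1]); print(n,im["fx"],im["fy"],im["cx"],im["cy"]);print(im["T"])
o=get_obs();print(o)
E
```

```text
pics
scene 517.5405832822066 517.5405832822066 295.02829960794554 209.2468491562074
[[ 5.50566923e-01 -4.90733516e-01  6.75319686e-01 -9.04922047e+02]
 [-8.34465695e-01 -3.46108646e-01  4.28807427e-01 -7.84746036e+02]
 [ 2.33038055e-02 -7.99618297e-01 -6.00056257e-01  1.24687454e+03]
 [ 0.00000000e+00  0.00000000e+00  0.00000000e+00  1.00000000e+00]]
side 387.88809718994156 387.88809718994156 279.59245078335096 207.06812818530864
[[-9.99435881e-01 -1.49851528e-02  3.00560153e-02  3.51908731e+02]
 [-3.24605118e-02  6.60607332e-01 -7.50029511e-01  1.15468634e+03]
 [-8.61591727e-03 -7.50582039e-01 -6.60721097e-01  1.09515741e+03]
 [ 0.00000000e+00  0.00000000e+00  0.00000000e+00  1.00000000e+00]]
{'t': 0.1, 'qpos': array([-1.25798026e+00,  4.23796964e-01,  1.63060436e+00, -4.87917986e-06,
        1.08859315e+00, -1.90399890e-02]), 'qvel': array([-0.0011791 , -0.00347287, -0.00216673,  0.0001895 , -0.00095314,
       -0.00117864]), 'joint_torque': array([-9.66084517e-04, -5.45616245e+01, -2.74322605e+01,  6.44062506e-02,
        1.87878718e-02, -2.34192049e-05]), 'ee_pos': array([ 203.46893792, -590.42216918,  221.9627309 ]), 'orientation': array([-3.09707679e+00, -5.18664142e-01,  3.28852049e-04]), 'ft_force': array([-0.27466982,  0.34851492,  0.14362709]), 'moment': array([-0.05727355,  0.00436779, -0.01147943]), 'grasp_force': 0.0, 'width': 87.60237815703918}
```

View pics/scene0.png

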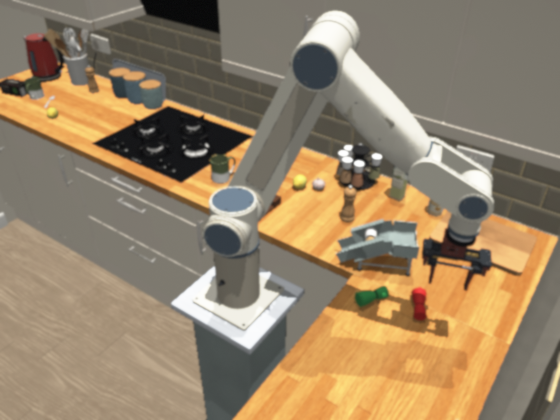

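View pics/side0.png

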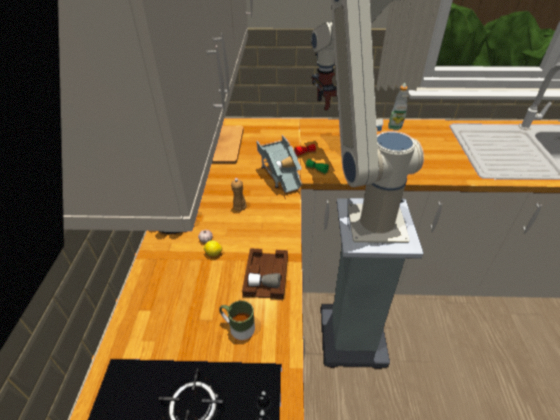

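Scene: chute around (380,243) with the jar's white cap at (371,236); red and green look-alikes at (420,303) and (372,297). Side: chute (280,165), mill (237,195), tray (266,273) with the grey jar in its lower pocket, mug (240,320). I'll zoom in on the fixtures.

```bash
python3 - <<'E'
import cv2,numpy as np
a=cv2.imread("pics/scene0.png")[210:285,325:430]; b=cv2.imread("pics/side0.png")
A=cv2.resize(a,None,fx=5,fy=5,interpolation=cv2.INTER_CUBIC)
B=cv2.resize(b[125:200,245:335],None,fx=5,fy=5,interpolation=cv2.INTER_CUBIC)
C=cv2.resize(b[240:305,235:300],None,fx=5,fy=5,interpolation=cv2.INTER_CUBIC)
cv2.imwrite("pics/zA.png",A)
W=np.zeros((375,800,3),np.uint8);W[:375,:450]=B;W[:325,460:785]=C
cv2.imwrite("pics/zB.png",W)
E
```

```text
(no output)
```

View pics/zA.png

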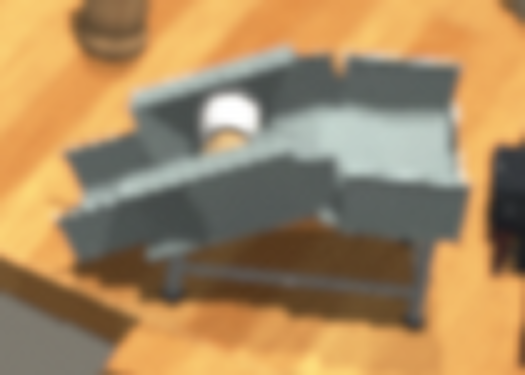

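View pics/zB.png

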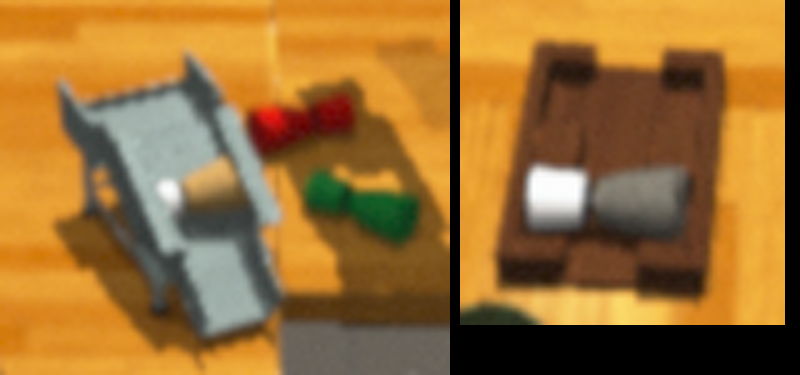

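```bash
cat > h.py <<'E'
import numpy as np, cv2
from scipy.optimize import least_squares
from scipy.spatial.transform import Rotation as R
CAM={"scene":(517.54,295.03,209.25,np.array([[5.50566923e-01,-4.90733516e-01,6.75319686e-01,-904.922],[-8.34465695e-01,-3.46108646e-01,4.28807427e-01,-784.746],[2.33038055e-02,-7.99618297e-01,-6.00056257e-01,1246.875],[0,0,0,1]])),
"side":(387.888,279.592,207.068,np.array([[-9.99435881e-01,-1.49851528e-02,3.00560153e-02,351.909],[-3.24605118e-02,6.60607332e-01,-7.50029511e-01,1154.686],[-8.61591727e-03,-7.50582039e-01,-6.60721097e-01,1095.157],[0,0,0,1]]))}
def proj(c,P):
    f,cx,cy,T=c; p=(np.atleast_2d(P)-T[:3,3])@T[:3,:3]
    return np.c_[f*p[:,0]/p[:,2]+cx,f*p[:,1]/p[:,2]+cy]
def place(q,L):
    c,s=np.cos(q[2]),np.sin(q[2]); L=np.atleast_2d(L).astype(float)
    return np.c_[q[0]+c*L[:,0]-s*L[:,1],q[1]+s*L[:,0]+c*L[:,1],L[:,2]]
def fit(obs,q0):
    f=lambda q:np.concatenate([(proj(c,place(q,l))[0]-np.array(u)) for c,u,l in obs])
    r=least_squares(f,q0,x_scale=[100,100,1],loss='soft_l1'); return r.x,r.fun.reshape(-1,2)
E
python3 - <<'E'
from h import *
sc=lambda u,v:(u/5+325,v/5+210); sd=lambda u,v:(u/5+245,v/5+125); tr=lambda u,v:((u-460)/5+235,v/5+240)
S,D=CAM["scene"],CAM["side"]
o=[(S,sc(468,187),(125,-63.5,148)),(S,sc(460,68),(125,63.5,148)),(S,sc(78,262),(-125,-35,20)),
(D,sd(62,85),(125,63.5,148)),(D,sd(188,57),(125,-63.5,148)),(D,sd(205,338),(-125,35,20)),(D,sd(280,308),(-125,-35,20))]
q,r=fit(o,[450,-400,-1.6]);print(q.round(3));print(r.round(1))
jc=place(q,[35-57*np.cos(.489)-23*np.sin(.489),0,105-57*np.sin(.489)+23*np.cos(.489)]);print("jar",jc,proj(S,jc),proj(D,jc))
o=[(D,tr(540,45),(71,-98,34)),(D,tr(722,55),(-71,-98,34)),(D,tr(502,258),(71,98,34)),(D,tr(708,270),(-71,98,34)),(D,tr(500,288),(71,98,0)),(D,tr(705,297),(-71,98,0))]
q,r=fit(o,[400,0,0]);print(q.round(3));print(r.round(1)); print("pocket",place(q,[0,-50,10]))
E
```

```text
[ 397.612 -301.046   -1.115]
[[ 0.5 -0.8]
 [-0.3 -1. ]
 [-0.7 -0.6]
 [ 0.6 -2. ]
 [ 0.4 -2.5]
 [ 0.5 -1.6]
 [-0.3  0.2]]
jar [[ 386.1037087  -277.59381332   98.52910075]] [[370.93657586 241.01689355]] [[284.26873874 162.62821104]]
[ 4.35417e+02  2.83115e+02 -4.40000e-02]
[[-1.  -0.9]
 [ 1.  -1. ]
 [-1.2  0. ]
 [ 0.2  0.1]
 [-0.1  0.1]
 [ 0.8  0.8]]
pocket [[433.22470002 233.16324264  10.        ]]
```

```bash
cat >> h.py <<'E'
Q=np.array([397.6,-301.0,-1.115]); A=np.radians(28)
def crest(x,y,z): return place(Q,[35+x*np.cos(A)-z*np.sin(A),y,105+x*np.sin(A)+z*np.cos(A)])[0]
def slopeR(tilt=28,sgn=1):
    a=np.radians(tilt); u=np.array([np.cos(Q[2]),np.sin(Q[2]),0])
    z=u*np.sin(a)-np.array([0,0,np.cos(a)]); y=sgn*np.array([-u[1],u[0],0])
    return np.c_[np.cross(y,z),y,z]
def downR(yaw_y): # tool down, closing axis at yaw
    z=np.array([0,0,-1.]);y=np.array([np.cos(yaw_y),np.sin(yaw_y),0]);return np.c_[np.cross(y,z),y,z]
def rows(o,p,M):
    R0=R.from_rotvec(o["orientation"]); d=R0.inv().apply(np.array(p)-o["ee_pos"]); w=(R0.inv()*R.from_matrix(M)).as_rotvec()
    print("tgt",np.round(p,1),"delta",np.round(d/300,3),"turn",np.round(w/1.5,3),"rows>=",np.ceil(max(np.linalg.norm(d)/41.7,np.degrees(np.linalg.norm(w))/7.16)))
E
python3 - <<'E'
from h import *
from workcell import *
o=get_obs();print(R.from_rotvec(o["orientation"]).as_matrix().round(2))
for s in (1,-1): rows(o,crest(-105,0,150),slopeR(28,s))
rows(o,crest(-50,0,180),slopeR(28,1))
E
```

```text
[[ 0.95  0.33 -0.  ]
 [ 0.33 -0.95  0.  ]
 [ 0.   -0.   -1.  ]]
tgt [ 341.2 -186.   188.1] delta [ 0.873 -1.125  0.114] turn [-0.276 -0.244 -1.105] rows>= 14.0
tgt [ 341.2 -186.   188.1] delta [ 0.873 -1.125  0.114] turn [-0.236  0.267  0.944] rows>= 13.0
tgt [ 356.4 -216.9  240.5] delta [ 0.888 -1.011 -0.06 ] turn [-0.276 -0.244 -1.105] rows>= 14.0
```

Emit:
step_arm(
  deltas=[
    [[0.44, -0.5, -0.1], [0, 0, -0.5], -0.32],
    [[0.44, -0.5, -0.1], [0, 0, -0.5], -0.32],
    [[0.44, -0.5, -0.1], [0, 0, -0.5], -0.32],
    [[0.44, -0.5, -0.1], [0, 0, -0.5], -0.32],
    [[0.44, -0.5, -0.1], [0, 0, -0.5], -0.32],
    [[0.44, -0.5, -0.1], [0, 0, -0.5], -0.32],
    [[0.44, -0.5, -0.1], [0, 0, -0.5], -0.32],
  ],
)

```text
t: 0.68
ee_pos: [280.2, -404.5, 253.0]
orientation: [2.687, 1.627, -0.0]
ft_force: [0.1, -0.1, 0.4]
width: 44.8
grasp_force: 0.0
```

```bash
python3 - <<'E'
from h import *
from workcell import *
o=get_obs();print(o["t"],o["qpos"].round(2),o["ee_pos"],o["width"])
rows(o,crest(-50,0,180),slopeR(28,1))
E
```

```text
0.6833 [-0.99  0.19  1.89 -0.    1.06 -0.51] [ 280.15865907 -404.54479341  253.0261438 ] 44.821694134000495
tgt [ 356.4 -216.9  240.5] delta [ 0.672 -0.065  0.042] turn [-0.152 -0.301 -0.612] rows>= 9.0
```

Emit:
step_arm(
  deltas=[
    [[0.67, -0.065, 0.04], [-0.152, -0.301, -0.612], -0.32],
    [[0.67, -0.065, 0.04], [-0.152, -0.301, -0.612], -0.32],
    [[0.67, -0.065, 0.04], [-0.152, -0.301, -0.612], -0.32],
    [[0.67, -0.065, 0.04], [-0.152, -0.301, -0.612], -0.32],
    [[0.67, -0.065, 0.04], [-0.152, -0.301, -0.612], -0.32],
    [[0.67, -0.065, 0.04], [-0.152, -0.301, -0.612], -0.32],
    [[0.67, -0.065, 0.04], [-0.152, -0.301, -0.612], -0.32],
    [[0.67, -0.065, 0.04], [-0.152, -0.301, -0.612], -0.32],
    [[0.67, -0.065, 0.04], [-0.152, -0.301, -0.612], -0.32],
    [[0.67, -0.065, 0.04], [-0.152, -0.301, -0.612], -0.32],
    [[0.67, -0.065, 0.04], [-0.152, -0.301, -0.612], -0.32],
    [[0.67, -0.065, 0.04], [-0.152, -0.301, -0.612], -0.32],
  ],
)

```text
t: 1.68
ee_pos: [357.2, -220.1, 240.9]
orientation: [1.445, 2.288, -0.358]
ft_force: [-0.4, 1.1, -0.1]
width: 30.1
grasp_force: 0.0
```

```bash
python3 - <<'E'
from h import *
from workcell import *
im=get_image("wrist");cv2.imwrite("pics/w1.png",im["pixels"][:,:,::-1]);np.savez("w1.npz",f=im["fx"],cx=im["cx"],cy=im["cy"],T=im["T"])
o=get_obs();print(o["t"],o["qpos"].round(2),o["ee_pos"],o["width"])
rows(o,crest(-50,0,180),slopeR(28,1))
c=(im["fx"],im["cx"],im["cy"],im["T"])
for n,p in dict(crestL=crest(0,54,0),crestR=crest(0,-54,0),spL=crest(-181,34,0),spR=crest(-181,-34,0),lipL=crest(-120,37.5,55),lipR=crest(-120,-37.5,55),lipL0=crest(0,37.5,55),lipR0=crest(0,-37.5,55),jar=crest(-57,0,23),back=place(Q,[125,0,117])).items(): print(n,proj(c,p).round(0))
E
```

```text
1.7333 [-0.33 -0.05  2.28 -0.6   0.64 -0.34] [ 357.26071387 -220.14543935  240.96283008] 29.734742563469908
tgt [ 356.4 -216.9  240.5] delta [ 0.011  0.002 -0.004] turn [-0.003 -0.001 -0.007] rows>= 1.0
crestL [[333. 231.]]
crestR [[241. 232.]]
spL [[319.  62.]]
spR [[252.  63.]]
lipL [[328. 123.]]
lipR [[244. 123.]]
lipL0 [[325. 248.]]
lipR0 [[249. 249.]]
jar [[287. 186.]]
back [[287. 285.]]
```

View pics/w1.png

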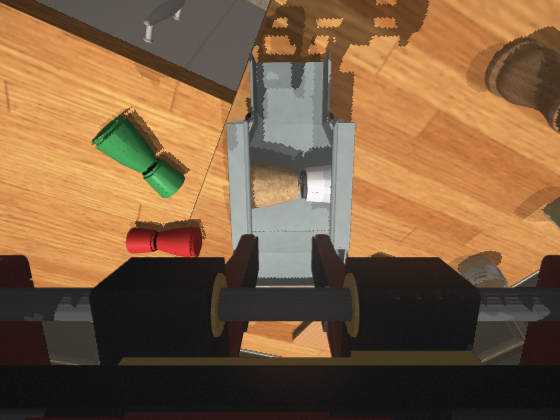

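Wrist view: slot edges at (247,124) and (332,124), spout end (256..326,62), crest line at row 231. The jar spans (252..330, ~185) as expected and sits crosswise. The model is about 4 px off sideways, so I refine the pose.

```bash
python3 - <<'E'
import h
from h import *
from workcell import *
d=np.load("w1.npz");c=(float(d["f"]),float(d["cx"]),float(d["cy"]),d["T"])
loc=lambda x,y,z:(35+x*np.cos(A)-z*np.sin(A),y,105+x*np.sin(A)+z*np.cos(A))
ob=[(c,(247,124),loc(-120,-37.5,56)),(c,(332,124),loc(-120,37.5,56)),(c,(256,62),loc(-181,-34,0)),(c,(326,62),loc(-181,34,0)),(c,(290,231),loc(0,0,0))]
q,r=fit(ob,Q);print(q,r.round(1)); h.Q=q
o=get_obs()
print(proj(c,place(q,loc(-57,0,23))))
rows(o,crest(-107,0,80),slopeR());rows(o,crest(-107,0,6),slopeR())
open("h.py","a").write(f"\nQ=np.array({q.round(4).tolist()})\n")
E
```

```text
[ 400.53628254 -299.42855929   -1.12048159] [[ 1.3 -1. ]
 [ 0.2 -1.5]
 [ 0.1  1. ]
 [-3.4  0.5]
 [-0.4  0.5]]
[[289.84366694 186.33521369]]
tgt [ 358.3 -212.1  125.4] delta [0.201 0.014 0.33 ] turn [-0.001 -0.001 -0.004] rows>= 3.0
tgt [ 373.4 -243.3   60.1] delta [0.2   0.015 0.576] turn [-0.001 -0.001 -0.004] rows>= 5.0
```

Emit:
step_arm(
  deltas=[
    [[0.2, 0.012, 0.2], [0, 0, -0.003], -0.32],
    [[0.2, 0.012, 0.2], [0, 0, -0.003], -0.32],
    [[0.2, 0.012, 0.2], [0, 0, -0.003], -0.32],
    [[0.2, 0.012, 0.35], [0, 0, -0.003], -0.32],
    [[0.2, 0.012, 0.35], [0, 0, -0.003], -0.32],
    [[0.2, 0.012, 0.35], [0, 0, -0.003], -0.32],
    [[0.2, 0.012, 0.35], [0, 0, -0.003], -0.32],
  ],
)

```text
t: 2.32
ee_pos: [358.0, -215.1, 119.3]
orientation: [1.439, 2.295, -0.362]
ft_force: [-0.4, 0.5, 0.2]
width: 29.5
grasp_force: 0.0
```

```bash
python3 - <<'E'
from h import *
from workcell import *
im=get_image("wrist");cv2.imwrite("pics/w2.png",im["pixels"][:,:,::-1])
o=get_obs();print(o["t"],o["qpos"].round(2),o["ee_pos"],o["width"])
rows(o,crest(-107,0,6),slopeR())
c=(im["fx"],im["cx"],im["cy"],im["T"])
for p in [(-120,-37.5,56),(-120,37.5,56),(-181,-34,0),(-181,34,0),(-107,0,6),(-57,0,23)]:print(p,proj(c,crest(*p)).round(0))
E
```

```text
2.3667 [-0.32  0.26  2.39 -1.19  0.38  0.33] [ 358.34242732 -215.00910188  120.00151696] 29.74882435809965
tgt [ 373.4 -243.3   60.1] delta [-0.001  0.005  0.227] turn [-0.002 -0.001  0.001] rows>= 2.0
(-120, -37.5, 56) [[227. 221.]]
(-120, 37.5, 56) [[350. 221.]]
(-181, -34, 0) [[242. 120.]]
(-181, 34, 0) [[334. 120.]]
(-107, 0, 6) [[288. 219.]]
(-57, 0, 23) [[288. 288.]]
```

View pics/w2.png

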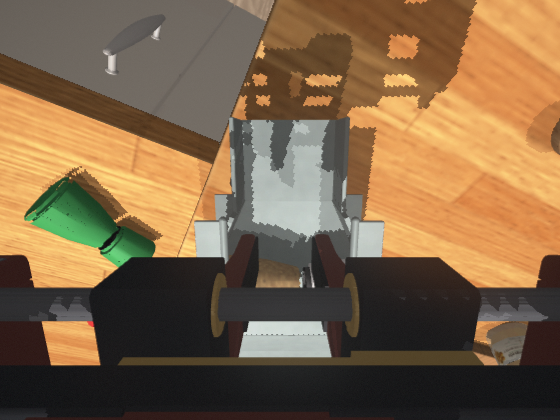

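Fingers are centred over the slot, whose edges are at (227,222) and (352,222). Joint 4 is close to its limit, so I'll fit a kinematic model before going down.

```bash
cat >> h.py <<'E'
def Rk(q):
    return R.from_euler('z',q[0])*R.from_euler('y',q[1]+q[2])*R.from_euler('z',q[3])*R.from_euler('y',q[4])*R.from_euler('z',q[5])
def fk(q,P):
    a1,h,L2,L3,d6,e=P
    p=np.array([a1+L2*np.sin(q[1])+L3*np.sin(q[1]+q[2])+e*np.cos(q[1]+q[2]),0,h+L2*np.cos(q[1])+L3*np.cos(q[1]+q[2])-e*np.sin(q[1]+q[2])])
    r=Rk(q); return R.from_euler('z',q[0]).apply(p)+r.apply([0,0,d6]),r
E
python3 - <<'E'
from h import *
from workcell import *
o=get_obs();q=o["qpos"];print(q)
print(Rk(q).as_matrix().round(3));print(R.from_rotvec(o["orientation"]).as_matrix().round(3))
dat=[([-1.25798,.423797,1.630604,0,1.088593,-.01904],[203.469,-590.422,221.963]),([-.99,.19,1.89,0,1.06,-.51],[280.16,-404.54,253.03]),([-.33,-.05,2.28,-.6,.64,-.34],[357.26,-220.15,240.96]),(q,o["ee_pos"])]
f=lambda P:np.concatenate([fk(np.array(a),P)[0]-b for a,b in dat]+[0.02*(P-P0)])
P0=np.array([0,400,450,450,250,0.])
s=least_squares(f,P0);print(s.x.round(1),s.fun.round(1))
E
```

```text
[-0.31532223  0.25907739  2.38540299 -1.18615127  0.37519141  0.33256111]
[[-0.9   -0.385  0.202]
 [-0.435  0.795 -0.423]
 [ 0.003 -0.469 -0.883]]
[[-0.385  0.9    0.202]
 [ 0.795  0.435 -0.423]
 [-0.469 -0.003 -0.883]]
[ 16.  279.6 547.1 468.1 276.2  69.4] [-11.8  -2.1   1.1  -8.7  -9.   -1.1  -1.5  -0.1   0.2   0.1  -0.6  -0.1
   0.3  -2.4   1.9   0.4   0.5   1.4]
```

```bash
cat >> h.py <<'E'
def fk(q,P):
    a1,h,L2,L3,d6,e,b=P; s=q[1]+q[2]
    p=np.array([a1+L2*np.sin(q[1])+L3*np.sin(s)+e*np.cos(s),b,h+L2*np.cos(q[1])+L3*np.cos(s)-e*np.sin(s)])
    r=Rk(q); return R.from_euler('z',q[0]).apply(p)+r.apply([0,0,d6]),r
LO=np.array([-3,-.9,.09,-1.31,.11,-3.2]);HI=np.array([3,2.11,2.58,4.45,2.69,3.2])
def ik(p,M,P,q0):
    def f(q):
        x,r=fk(q,P); e=R.from_matrix(M).inv()*r*R.from_euler('z',-np.pi/2)
        return np.r_[(x-p)/100,e.as_rotvec()*2]
    return least_squares(f,q0,x_scale=.3)
E
python3 - <<'E'
from h import *
from workcell import *
o=get_obs();q=o["qpos"]
dat=[([-1.25798,.423797,1.630604,0,1.088593,-.01904],[203.469,-590.422,221.963]),([-.99,.19,1.89,0,1.06,-.51],[280.16,-404.54,253.03]),([-.33,-.05,2.28,-.6,.64,-.34],[357.26,-220.15,240.96]),(q,o["ee_pos"])]
P0=np.array([0,400,450,450,250,0.,12])
f=lambda P:np.concatenate([fk(np.array(a),P)[0]-b for a,b in dat]+[0.005*(P-P0)])
s=least_squares(f,P0);P=s.x;print(P.round(1),s.fun.round(1)); np.save("P.npy",P)
for tilt in (28,24,20,16,34):
    qq=q.copy()
    for x,z in ((-107,74),(-107,50),(-107,30),(-107,6),(-80,6),(-50,6),(-20,6)):
        r=ik(crest(x,0,z),slopeR(tilt),P,qq);qq=r.x;print(tilt,x,z,qq.round(2),round(r.cost,4))
E
```

```text
[ -0.9 308.3 564.6 484.6 308.3  76.4  11.8] [-0.2  0.  -0.3 -0.4 -0.4 -1.5  0.3  0.2  2.5 -0.1  0.4 -0.6 -0.  -0.5
  0.6  0.2  0.3  0.4 -0. ]
28 -107 74 [-0.32  0.26  2.38 -1.18  0.37 -2.81] 0.0
28 -107 50 [-0.34  0.33  2.38 -1.36  0.34 -2.64] 0.0
28 -107 30 [-0.36  0.39  2.37 -1.52  0.33 -2.49] 0.0
28 -107 6 [-0.38  0.45  2.36 -1.71  0.32 -2.32] 0.0
28 -80 6 [-0.43  0.43  2.32 -1.56  0.3  -2.52] 0.0
28 -50 6 [-0.48  0.4   2.28 -1.38  0.29 -2.76] 0.0
28 -20 6 [-0.52  0.39  2.23 -1.19  0.29 -2.99] 0.0
24 -107 74 [-0.36  0.25  2.35 -0.91  0.37 -3.12] 0.0
24 -107 50 [-0.38  0.31  2.35 -1.05  0.32 -2.99] 0.0
24 -107 30 [-0.4   0.37  2.34 -1.2   0.29 -2.85] 0.0
24 -107 6 [-0.42  0.43  2.33 -1.39  0.27 -2.67] 0.0
24 -80 6 [-0.46  0.41  2.29 -1.2   0.27 -2.91] 0.0
24 -50 6 [-0.51  0.39  2.24 -1.    0.28 -3.16] 0.0
24 -20 6 [-0.54  0.38  2.19 -0.83  0.3  -3.37] 0.0
20 -107 74 [-0.4   0.24  2.32 -0.64  0.39 -3.42] 0.0
20 -107 50 [-0.42  0.31  2.32 -0.74  0.33 -3.33] 0.0
20 -107 30 [-0.44  0.36  2.31 -0.84  0.29 -3.24] 0.0
20 -107 6 [-0.46  0.42  2.3  -0.99  0.25 -3.11] 0.0
20 -80 6 [-0.5   0.
[... 161 characters left out ...]
29 -6.71  0.43  2.63] 0.0
16 -107 50 [-0.46  0.3   2.28 -6.77  0.37  2.67] 0.0
16 -107 30 [-0.47  0.36  2.27 -6.82  0.33  2.71] 0.0
16 -107 6 [-0.49  0.42  2.26 -6.9   0.28  2.78] 0.0
16 -80 6 [-0.53  0.4   2.22 -6.79  0.32  2.63] 0.0
16 -50 6 [-0.56  0.39  2.17 -6.7   0.37  2.5 ] 0.0
16 -20 6 [-0.59  0.38  2.12 -6.63  0.42  2.4 ] 0.0
34 -107 74 [-0.25  0.29  2.43 -1.54  0.44 -2.39] 0.0
34 -107 50 [-0.28  0.37  2.42 -1.71  0.44 -2.23] 0.0
34 -107 30 [-0.3   0.43  2.41 -1.85  0.44 -2.11] 0.0
34 -107 6 [-0.33  0.5   2.4  -2.    0.45 -1.97] 0.0
34 -80 6 [-0.38  0.46  2.37 -1.92  0.41 -2.11] 0.0
34 -50 6 [-0.43  0.43  2.32 -1.82  0.38 -2.28] 0.0
34 -20 6 [-0.47  0.41  2.28 -1.69  0.35 -2.46] 0.0
```

```bash
python3 - <<'E'
from h import *
from workcell import *
o=get_obs()
for x,z in ((-107,74),(-107,8),(-80,8),(-50,8),(-20,8),(-12,8)): rows(o,crest(x,0,z),slopeR(20))
E
```

```text
tgt [ 359.5 -214.6  120.1] delta [-0.001  0.004 -0.   ] turn [-0.002  0.092  0.001] rows>= 2.0
tgt [ 373.  -242.5   61.8] delta [-0.001  0.005  0.22 ] turn [-0.002  0.092  0.001] rows>= 2.0
tgt [ 383.4 -264.    74.5] delta [-0.091  0.005  0.22 ] turn [-0.002  0.092  0.001] rows>= 2.0
tgt [ 394.9 -287.8   88.6] delta [-0.191  0.005  0.22 ] turn [-0.002  0.092  0.001] rows>= 3.0
tgt [ 406.4 -311.7  102.7] delta [-0.291  0.004  0.22 ] turn [-0.002  0.092  0.001] rows>= 3.0
tgt [ 409.5 -318.   106.4] delta [-0.317  0.004  0.22 ] turn [-0.002  0.092  0.001] rows>= 3.0
```

Emit:
step_arm(
  deltas=[
    [[0, 0.003, 0], [0, 0.092, 0], -0.32],
    [[0, 0.003, 0], [0, 0.092, 0], -0.32],
    [[0, 0.003, 0.06], [0, 0.092, 0], -0.32],
    [[0, 0.003, 0.12], [0, 0.092, 0], -0.32],
    [[0, 0.003, 0.17], [0, 0.092, 0], -0.32],
    [[0, 0.003, 0.2], [0, 0.092, 0], -0.32],
    [[0, 0.003, 0.215], [0, 0.092, 0], -0.32],
    [[0, 0.003, 0.215], [0, 0.092, 0], -0.32],
    [[0, 0.003, 0.215], [0, 0.092, 0], -0.32],
  ],
)

```text
t: 3.12
ee_pos: [372.7, -241.6, 63.8]
orientation: [1.504, 2.401, -0.269]
ft_force: [-0.2, 1.0, 1.8]
width: 30.0
grasp_force: 0.0
```

```bash
python3 - <<'E'
from h import *
from workcell import *
o=get_obs();print(o["qpos"].round(2),o["ft_force"])
for x in (-107,-80,-50,-20,-12): rows(o,crest(x,0,8),slopeR(20))
E
```

```text
[-0.45  0.41  2.3  -0.98  0.26  0.03] [-0.23272889  0.96631929  1.78304797]
tgt [ 373.  -242.5   61.8] delta [-0.001 -0.     0.007] turn [-0.001  0.001  0.001] rows>= 1.0
tgt [ 383.4 -264.    74.5] delta [-0.09  -0.    -0.005] turn [-0.001  0.001  0.001] rows>= 1.0
tgt [ 394.9 -287.8   88.6] delta [-0.189 -0.001 -0.019] turn [-0.001  0.001  0.001] rows>= 2.0
tgt [ 406.4 -311.7  102.7] delta [-0.288 -0.001 -0.033] turn [-0.001  0.001  0.001] rows>= 3.0
tgt [ 409.5 -318.   106.4] delta [-0.314 -0.001 -0.036] turn [-0.001  0.001  0.001] rows>= 3.0
```

Emit:
step_arm(
  deltas=[
    [[-0.02, 0, -0.002], [0, 0, 0], -0.32],
    [[-0.04, 0, -0.004], [0, 0, 0], -0.32],
    [[-0.055, 0, -0.006], [0, 0, 0], -0.32],
    [[-0.07, 0, -0.008], [0, 0, 0], -0.32],
    [[-0.085, 0, -0.01], [0, 0, 0], -0.32],
    [[-0.1, 0, -0.012], [0, 0, 0], -0.32],
    [[-0.115, 0, -0.013], [0, 0, 0], -0.32],
    [[-0.13, 0, -0.015], [0, 0, 0], -0.32],
    [[-0.145, 0, -0.017], [0, 0, 0], -0.32],
    [[-0.16, 0, -0.019], [0, 0, 0], -0.32],
    [[-0.175, 0, -0.02], [0, 0, 0], -0.32],
    [[-0.19, 0, -0.021], [0, 0, 0], -0.32],
  ],
)

```text
t: 4.12
ee_pos: [394.9, -287.3, 89.5]
orientation: [1.503, 2.402, -0.268]
ft_force: [-0.2, 1.9, 0.8]
width: 30.4
grasp_force: 0.6
```

```bash
python3 - <<'E'
from h import *
from workcell import *
a=get_image("scene")["pixels"][:,:,::-1][200:290,325:450]; w=get_image("wrist")["pixels"][:,:,::-1]
W=np.zeros((420,800,3),np.uint8); W[:324,:450]=cv2.resize(a,None,fx=3.6,fy=3.6,interpolation=cv2.INTER_CUBIC); W[:,460:]=w[:,120:460]
cv2.imwrite("pics/p1.png",W)
o=get_obs();print(o["qpos"].round(2),o["ft_force"])
for x in (-50,-35,-20,-12): rows(o,crest(x,0,8),slopeR(20))
E
```

```text
[-0.53  0.38  2.21 -0.66  0.32 -0.38] [ 0.11562957 -0.84999904 -0.96514784]
tgt [ 394.9 -287.8   88.6] delta [ 0.002 -0.002  0.003] turn [-0.     0.002  0.001] rows>= 1.0
tgt [ 400.7 -299.7   95.6] delta [-0.048 -0.002 -0.004] turn [-0.     0.002  0.001] rows>= 1.0
tgt [ 406.4 -311.7  102.7] delta [-0.097 -0.002 -0.01 ] turn [-0.     0.002  0.001] rows>= 1.0
tgt [ 409.5 -318.   106.4] delta [-0.123 -0.002 -0.014] turn [-0.     0.002  0.001] rows>= 1.0
```

View pics/p1.png

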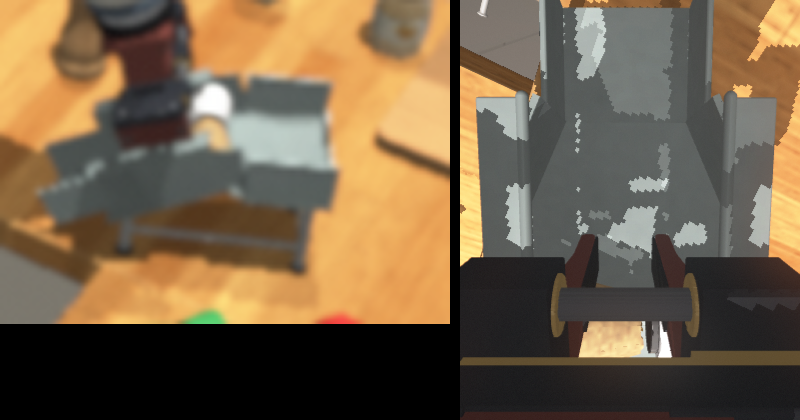

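The jar is moving crosswise ahead of the fingers and nears the crest (cap at (211,103) in the left crop). I keep pushing.

Emit:
step_arm(
  deltas=[
    [[-0.015, 0, -0.002], [0, 0, 0], -0.32],
    [[-0.03, 0, -0.003], [0, 0, 0], -0.32],
    [[-0.045, 0, -0.005], [0, 0, 0], -0.32],
    [[-0.055, 0, -0.006], [0, 0, 0], -0.32],
    [[-0.065, 0, -0.007], [0, 0, 0], -0.32],
    [[-0.075, 0, -0.008], [0, 0, 0], -0.32],
    [[-0.085, 0, -0.009], [0, 0, 0], -0.32],
    [[-0.095, 0, -0.01], [0, 0, 0], -0.32],
    [[-0.1, 0, -0.011], [0, 0, 0], -0.32],
    [[-0.1, 0, -0.011], [0, 0, 0], -0.32],
  ],
)

```text
t: 5.05
ee_pos: [406.8, -312.3, 101.9]
orientation: [1.504, 2.402, -0.269]
ft_force: [0.8, 0.7, 1.1]
width: 30.0
grasp_force: 0.0
```

```bash
python3 - <<'E'
from h import *
from workcell import *
im=get_image("scene");a=im["pixels"][:,:,::-1]; cv2.imwrite("pics/s2.png",a)
W=cv2.resize(a[200:290,340:440],None,fx=6,fy=6,interpolation=cv2.INTER_CUBIC);cv2.imwrite("pics/p2.png",W)
o=get_obs();print(o["qpos"].round(2),o["ft_force"])
print(proj(CAM["scene"],place(Q,[[80,0,122],[80,40,122],[35,0,105]])))
E
```

```text
[-0.57  0.38  2.16 -0.55  0.35 -0.52] [ 0.14735966  0.63835059 -0.11897824]
[[403.06012438 238.3199002 ]
 [402.67399207 230.94822951]
 [389.04368406 240.76684096]]
```

View pics/p2.png

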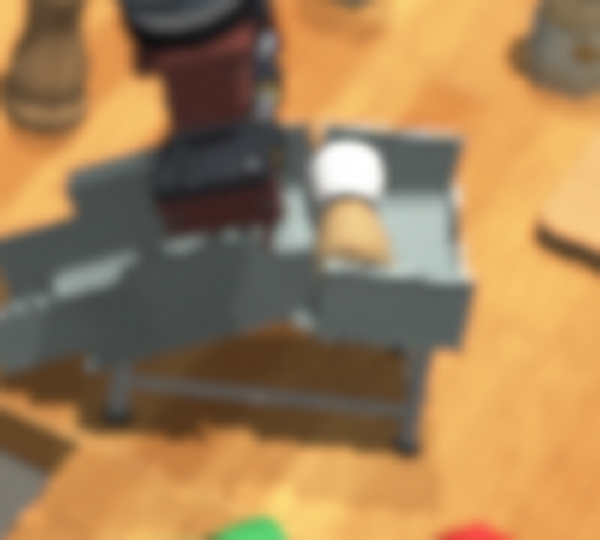

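Jar is on the shelf, crosswise, cap at (349,170) in the crop. I retract along the tool axis and then work out the look and grasp poses.

Emit:
step_arm(
  deltas=[
    [[0.02, 0, 0], [0, 0, 0], -0.32],
    [[0.02, 0, -0.1], [0, 0, 0], -0.32],
    [[0.02, 0, -0.2], [0, 0, 0], -0.32],
    [[0.02, 0, -0.3], [0, 0, 0], -0.32],
    [[0.02, 0, -0.4], [0, 0, 0], -0.32],
    [[0.02, 0, -0.45], [0, 0, 0], -0.32],
    [[0.02, 0, -0.45], [0, 0, 0], -0.32],
  ],
)

```text
t: 5.68
ee_pos: [385.3, -265.1, 229.6]
orientation: [1.5, 2.398, -0.268]
ft_force: [-0.2, -0.6, -0.4]
width: 30.3
grasp_force: 0.0
```

```bash
python3 - <<'E'
from h import *
from workcell import *
o=get_obs();print(o["qpos"].round(2),o["ee_pos"]);P=np.load("P.npy")
p=place(Q,[35,0,270])[0]
for y in (Q[2],Q[2]+np.pi):
    rows(o,p,downR(y)); print(ik(p,downR(y),P,[-.7,.3,1.8,0,1,0]).x.round(2))
E
```

```text
[-0.49  0.07  2.15 -0.34  0.66 -0.71] [ 385.26821545 -265.09759715  229.5691203 ]
tgt [ 415.8 -330.9  270. ] delta [-0.274 -0.004 -0.042] turn [0.186 0.185 1.037] rows>= 13.0
[-0.69  0.23  1.79  0.    1.12 -2.72]
tgt [ 415.8 -330.9  270. ] delta [-0.274 -0.004 -0.042] turn [-0.185  0.186 -1.034] rows>= 13.0
[-0.69  0.23  1.79  0.    1.12  0.43]
```

```bash
python3 - <<'E'
from h import *
from workcell import *
o=get_obs(); rows(o,place(Q,[80,-10,270])[0],downR(Q[2]))
E
```

```text
tgt [ 426.4 -375.8  270. ] delta [-0.414 -0.038  0.01 ] turn [0.186 0.185 1.037] rows>= 13.0
```

Emit:
step_arm(
  deltas=[
    [[-0.41, -0.038, 0.0], [0.186, 0.185, 1.037], 0.27],
    [[-0.41, -0.038, 0.0], [0.186, 0.185, 1.037], 0.27],
    [[-0.41, -0.038, 0.0], [0.186, 0.185, 1.037], 0.27],
    [[-0.41, -0.038, 0.0], [0.186, 0.185, 1.037], 0.27],
    [[-0.41, -0.038, 0.0], [0.186, 0.185, 1.037], 0.27],
    [[-0.41, -0.038, 0.0], [0.186, 0.185, 1.037], 0.27],
    [[-0.41, -0.038, 0.0], [0.186, 0.185, 1.037], 0.27],
    [[-0.41, -0.038, 0.0], [0.186, 0.185, 1.037], 0.27],
    [[-0.41, -0.038, 0.0], [0.186, 0.185, 1.037], 0.27],
    [[-0.41, -0.038, 0.0], [0.186, 0.185, 1.037], 0.27],
    [[-0.41, -0.038, 0.0], [0.186, 0.185, 1.037], 0.27],
    [[-0.41, -0.038, 0.0], [0.186, 0.185, 1.037], 0.27],
    [[-0.41, -0.038, 0.0], [0.186, 0.185, 1.037], 0.27],
    [[-0.41, -0.038, 0.0], [0.186, 0.185, 1.037], 0.27],
    [[-0.41, -0.038, 0.0], [0.186, 0.185, 1.037], 0.27],
    [[-0.41, -0.038, 0.0], [0.186, 0.185, 1.037], 0.27],
  ],
)

```text
out of range: a turn must lie within [-1, 1]
```

```bash
python3 - <<'E'
from h import *
from workcell import *
im=get_image("wrist");cv2.imwrite("pics/w3.png",im["pixels"][:,:,::-1]);np.savez("w3.npz",f=im["fx"],cx=im["cx"],cy=im["cy"],T=im["T"])
o=get_obs();print(o["t"],o["qpos"].round(2),o["ee_pos"],o["width"])
c=(im["fx"],im["cx"],im["cy"],im["T"])
for p in [(125,63,148),(125,-63,148),(125,62,117),(80,0,122),(80,52,122),(80,-52,122),(35,54,105)]:print(p,proj(c,place(Q,p)).round(0))
E
```

```text
5.7333 [-0.49  0.07  2.15 -0.34  0.66 -0.71] [ 384.837979   -265.12220917  227.89467929] 30.392263323431486
(125, 63, 148) [[342. 313.]]
(125, -63, 148) [[226. 313.]]
(125, 62, 117) [[337. 290.]]
(80, 0, 122) [[284. 265.]]
(80, 52, 122) [[333. 265.]]
(80, -52, 122) [[235. 265.]]
(35, 54, 105) [[336. 222.]]
```

View pics/w3.png

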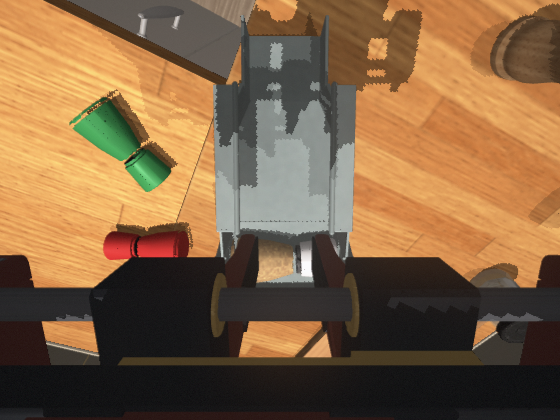

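The move was refused because of its turn size. This view still shows the jar crosswise on the shelf, body/cap boundary near (297,258), as predicted. Moving with the turn split in two.

Emit:
step_arm(
  deltas=[
    [[-0.41, -0.038, 0.0], [0.17, 0.17, 0.95], 0.27],
    [[-0.41, -0.038, 0.0], [0.17, 0.17, 0.95], 0.27],
    [[-0.41, -0.038, 0.0], [0.17, 0.17, 0.95], 0.27],
    [[-0.41, -0.038, 0.0], [0.17, 0.17, 0.95], 0.27],
    [[-0.41, -0.038, 0.0], [0.17, 0.17, 0.95], 0.27],
    [[-0.41, -0.038, 0.0], [0.17, 0.17, 0.95], 0.27],
    [[-0.41, -0.038, 0.0], [0.17, 0.17, 0.95], 0.27],
    [[-0.41, -0.038, 0.0], [0.17, 0.17, 0.95], 0.27],
    [[-0.41, -0.038, 0.0], [0.17, 0.17, 0.95], 0.27],
    [[-0.41, -0.038, 0.0], [0.17, 0.17, 0.95], 0.27],
    [[-0.41, -0.038, 0.0], [0.17, 0.17, 0.95], 0.27],
    [[-0.41, -0.038, 0.0], [0.17, 0.17, 0.95], 0.27],
    [[-0.41, -0.038, 0.0], [0.17, 0.17, 0.95], 0.27],
    [[-0.41, -0.038, 0.0], [0.17, 0.17, 0.95], 0.27],
  ],
)

```text
t: 6.9
ee_pos: [423.8, -374.2, 266.7]
orientation: [2.988, 0.895, -0.035]
ft_force: [1.0, 0.0, 0.4]
width: 56.2
grasp_force: 0.0
```

```bash
python3 - <<'E'
from h import *
from workcell import *
im=get_image("wrist");px=im["pixels"];cv2.imwrite("pics/w4.png",px[:,:,::-1]);np.savez("w4.npz",f=im["fx"],cx=im["cx"],cy=im["cy"],T=im["T"])
o=get_obs();print(o["t"],o["qpos"].round(2),o["ee_pos"],o["width"]);rows(o,place(Q,[80,-10,270])[0],downR(Q[2]))
c=(im["fx"],im["cx"],im["cy"],im["T"])
pr=proj(c,place(Q,[(80,0,122),(80,52,122),(80,-52,122),(125,63,148),(125,-63,148)]));print(pr.round(0))
u,v=pr[0]
roi=px[:235,200:370].astype(int)
cap=(roi.min(2)>205); hsv=cv2.cvtColor(px[:235,200:370],cv2.COLOR_RGB2HSV)
yb=(hsv[...,0]>8)&(hsv[...,0]<28)&(hsv[...,1]>60)&(hsv[...,2]>80)
for n,m in(("cap",cap),("body",yb)):
    k,l,s,ce=cv2.connectedComponentsWithStats(m.astype(np.uint8))
    for i in range(1,k):
        if s[i,4]>150: print(n,s[i]+[200,0,0,0,0],ce[i]+[200,0])
E
```

```text
6.95 [-0.73  0.28  1.73 -0.03  1.12  0.28] [ 423.91904807 -373.9505187   267.01140067] 55.924581375768426
tgt [ 426.4 -375.8  270. ] delta [ 0.003  0.01  -0.01 ] turn [0.011 0.018 0.088] rows>= 2.0
[[286. 184.]
 [293. 131.]
 [279. 232.]
 [346. 126.]
 [323. 257.]]
cap [240 179  21  28 401] [248.36907731 192.58354115]
body [  200     0   170   235 24062] [296.93400382  79.86551409]
body [ 256  173   47   62 2416] [281.00165563 206.24172185]
```

Emit:
step_arm(
  deltas=[
    [[0.003, 0.01, -0.01], [0.011, 0.018, 0.088], 0.27],
    [[0.003, 0.01, -0.01], [0.011, 0.018, 0.088], 0.27],
    [[0.003, 0.01, -0.01], [0.011, 0.018, 0.088], 0.27],
    [[0.003, 0.01, -0.01], [0.011, 0.018, 0.088], 0.27],
  ],
)

```text
t: 7.28
ee_pos: [426.7, -375.7, 271.2]
orientation: [3.06, 0.703, 0.002]
ft_force: [-0.5, 0.3, 0.2]
width: 55.9
grasp_force: 0.0
```

```bash
python3 - <<'E'
from h import *
from workcell import *
im=get_image("wrist");px=im["pixels"];cv2.imwrite("pics/w5.png",px[:,:,::-1])
o=get_obs();print(o["t"],o["qpos"].round(2),o["ee_pos"],o["width"]);rows(o,place(Q,[80,0,112])[0],downR(Q[2]))
c=(im["fx"],im["cx"],im["cy"],im["T"])
pr=proj(c,place(Q,[(80,0,122),(80,52,122),(80,-52,122),(125,63,148),(125,-63,148)]));print(pr.round(0))
hsv=cv2.cvtColor(px,cv2.COLOR_RGB2HSV)
for r in range(110,275,10):
    print(r," ".join("%d,%d,%d"%tuple(hsv[r,x]) for x in range(240,335,6)))
E
```

```text
7.3333 [-0.74  0.29  1.71  0.    1.14  0.38] [ 426.72679192 -375.61522733  271.33538336] 55.977987948949256
tgt [ 435.4 -371.5  112. ] delta [ 0.031 -0.001  0.531] turn [ 0.001 -0.001  0.001] rows>= 4.0
[[283. 188.]
 [283. 136.]
 [283. 236.]
 [333. 124.]
 [328. 255.]]
110 15,153,130 14,169,110 14,166,112 13,165,116 13,169,113 13,169,128 14,160,123 15,148,138 14,156,137 14,155,143 15,152,151 15,152,226 15,148,232 16,145,239 15,151,230 16,143,239
120 15,154,131 13,169,116 14,161,117 13,162,118 13,170,111 14,162,115 14,149,125 15,154,126 15,150,136 14,154,124 15,153,120 14,149,142 14,154,131 14,155,219 15,148,224 15,151,228
130 78,12,109 72,12,107 60,8,64 50,10,73 60,3,73 45,7,72 45,7,72 40,9,89 30,10,75 23,14,75 18,17,75 19,26,80 19,25,82 18,31,81 14,34,82 16,85,117
140 70,11,71 60,8,99 72,13,99 68,10,106 8,14,146 8,13,158 11,12,170 8,12,175 13,14,160 8,14,149 10,14,112 45,10,107 38,10,107 25,14,108 30,9,108 14,137,180
150 78,12,107 83,10,104 72,12,105 75,10,102 5,11,138 9,11,156 9,11,164 8,12,172 10,14,161 8,14,148 30,5,104 45,10,107 40,7,104 36,12,108 38,10,107 14,146,218
160 70,7,10
[... 1255 characters left out ...]
,100,132 60,8,165 65,9,164 25,16,94 14,152,198
240 30,4,63 40,12,63 38,15,69 30,6,85 15,104,135 22,48,96 20,20,75 20,36,84 24,18,71 23,14,73 16,108,168 20,22,71 36,14,89 20,19,81 60,9,138 14,156,193
250 40,9,87 16,138,131 30,12,66 38,15,67 30,15,68 23,15,69 30,18,70 24,18,70 25,22,71 21,25,71 25,22,71 21,25,72 21,25,71 13,25,71 15,29,70 14,154,196
260 15,148,229 15,151,225 15,150,230 14,156,203 15,149,205 15,132,131 15,148,203 14,152,194 14,152,190 14,151,193 15,151,184 14,153,198 14,154,192 15,150,226 15,152,225 14,156,212
270 14,152,121 15,146,89 14,156,216 15,148,233 14,157,184 14,151,194 15,151,205 14,150,190 15,148,205 15,145,192 14,154,196 14,144,90 14,148,95 4,167,87 2,173,96 4,174,97
```

Numerically, the jar spans rows 137–241 with its axis near column 282. That puts it within 2 mm of the dip centre and crosswise. Descending to grasp.

Emit:
step_arm(
  deltas=[
    [[0.027, -0.001, 0.12], [0, 0, 0], 0.27],
    [[0.027, -0.001, 0.24], [0, 0, 0], 0.27],
    [[0.027, -0.001, 0.34], [0, 0, 0], 0.27],
    [[0.027, -0.001, 0.42], [0, 0, 0], 0.27],
    [[0.027, -0.001, 0.48], [0, 0, 0], 0.27],
    [[0.027, -0.001, 0.51], [0, 0, 0], 0.27],
    [[0.027, -0.001, 0.53], [0, 0, 0], 0.27],
    [[0.027, -0.001, 0.535], [0, 0, 0], 0.27],
    [[0.027, -0.001, 0.535], [0, 0, 0], 0.27],
    [[0.027, -0.001, 0.535], [0, 0, 0], 0.27],
  ],
)

```text
t: 8.17
ee_pos: [435.1, -372.7, 112.2]
orientation: [3.06, 0.698, 0.005]
ft_force: [0.7, -0.4, -0.4]
width: 55.5
grasp_force: 0.0
```

Emit:
step_arm(
  deltas=[
    [[0, 0, 0.005], [0, 0, 0], -0.2],
    [[0, 0, 0.005], [0, 0, 0], -0.2],
    [[0, 0, 0.005], [0, 0, 0], -0.4],
    [[0, 0, 0.005], [0, 0, 0], -1],
    [[0, 0, 0.005], [0, 0, 0], -1],
    [[0, 0, 0.005], [0, 0, 0], -1],
    [[0, 0, 0.005], [0, 0, 0], -1],
    [[0, 0, 0.005], [0, 0, 0], -1],
  ],
)

```text
t: 8.83
ee_pos: [434.6, -372.4, 110.0]
orientation: [3.061, 0.698, 0.004]
ft_force: [-1.4, 0.4, 6.4]
width: 35.8
grasp_force: 29.4
```

Emit:
step_arm(
  deltas=[
    [[0, 0, -0.02], [0, 0, 0], -1],
    [[0, 0, -0.05], [0, 0, 0], -1],
    [[0, 0, -0.09], [0, 0, 0], -1],
    [[0, 0, -0.14], [0, 0, 0], -1],
    [[0, 0, -0.2], [0, 0, 0], -1],
    [[0, 0, -0.27], [0, 0, 0], -1],
    [[0, 0, -0.34], [0, 0, 0], -1],
    [[0, 0, -0.4], [0, 0, 0], -1],
    [[0, 0, -0.4], [0, 0, 0], -1],
    [[0, 0, -0.4], [0, 0, 0], -1],
  ],
)

```text
t: 9.67
ee_pos: [434.7, -372.5, 231.1]
orientation: [3.059, 0.697, 0.006]
ft_force: [0.2, -0.0, -1.7]
width: 36.1
grasp_force: 29.5
```

```bash
python3 - <<'E'
from h import *
from workcell import *
im=get_image("wrist");w=im["pixels"][:,:,::-1];cv2.imwrite("pics/w6.png",w)
a=get_image("scene")["pixels"][:,:,::-1];cv2.imwrite("pics/s6.png",a)
o=get_obs();print(o["t"],o["qpos"].round(2),o["ee_pos"],o["width"],o["ft_force"],o["moment"])
S=CAM["scene"]
# mill / mug base rays at z=0
def ray(c,uv,z):
    f,cx,cy,T=c;d=T[:3,:3]@np.array([(uv[0]-cx)/f,(uv[1]-cy)/f,1]);return T[:3,3]+d*(z-T[2,3])/d[2]
print("mill",ray(CAM["side"],(238,206),0),"mug",ray(CAM["side"],(241,334),0))
p0=o["ee_pos"];P=np.load("P.npy")
c=place([435.4,283.1,-.044],[0,-50,130])[0]; print(c)
for y in (np.pi/2-.044,-np.pi/2-.044):
    rows(o,[c[0],c[1],p0[2]],downR(y)); print(ik([c[0],c[1],230],downR(y),P,[.5,.3,1.8,0,1,0]).x.round(2))
hsv=cv2.cvtColor(im["pixels"],cv2.COLOR_RGB2HSV)
for r in range(190,290,10): print(r," ".join("%d,%d,%d"%tuple(hsv[r,x]) for x in range(230,345,8)))
E
```

```text
9.7667 [-0.73  0.34  1.75  0.    1.06  0.39] [ 433.67272065 -371.66107107  228.91391086] 36.261359970972876 [ 0.3071924   0.07515027 -0.67220672] [ 0.03295887  0.01145139 -0.0093094 ]
mill [580.46033493 -91.38677396   0.        ] mug [502.59568826 512.9115506    0.        ]
[433.2007098  233.14839219 130.        ]
tgt [433.2 233.1 228.9] delta [ 0.872 -1.818  0.   ] turn [ 1.000e-03  0.000e+00 -1.766e+00] rows>= 22.0
[0.47 0.22 1.91 0.   1.01 2.08]
tgt [433.2 233.1 228.9] delta [ 0.872 -1.818  0.   ] turn [ 0.    -0.001  0.328] rows>= 15.0
[ 0.47  0.22  1.91  0.    1.01 -1.06]
190 75,10,101 78,12,109 9,12,145 8,13,163 9,10,171 9,10,173 9,10,178 8,11,181 8,12,171 7,14,166 10,15,154 15,9,113 30,9,109 15,143,225 15,145,236
200 80,8,100 83,10,106 5,11,141 5,9,162 9,11,170 8,12,174 8,12,177 4,10,179 4,12,171 10,14,167 7,15,152 30,9,108 30,12,107 15,146,231 15,146,232
210 75,5,100 80,14,110 6,10,133 4,13,160 8,12,169 4,10,172 9,10,175 8,12,177 4,12,171 8,12,164 8,14,150 75,10,202 69,9,207 16,144,236 14,154,222
220 83,12,171 73,8,224 45,5,99 10,10,154 8,12,168 4,10,171 9,10,174 11,12,175 4,
[... 236 characters left out ...]
7,55 73,12,190 15,12,42 15,11,45 10,11,68 10,16,96 15,19,54 17,103,84 75,9,169 13,32,56 8,112,64 7,112,66 14,156,204
250 4,103,52 5,96,53 150,8,32 15,99,85 15,96,85 16,101,86 17,123,108 17,122,94 16,109,91 15,99,95 17,102,90 8,45,45 7,111,62 7,117,63 14,154,200
260 3,101,53 2,94,54 0,16,31 16,100,87 15,101,88 14,103,94 16,110,93 16,101,98 17,100,97 15,105,92 16,105,92 13,60,38 10,78,39 7,117,59 6,125,61
270 4,108,52 3,68,34 165,18,28 16,107,93 15,96,88 16,105,97 16,107,95 16,106,94 14,103,89 16,106,96 15,107,88 16,105,85 13,64,36 7,119,58 8,117,61
280 3,110,51 0,18,28 15,35,29 16,108,99 16,105,100 17,109,96 17,103,94 16,99,88 17,106,96 15,106,89 17,109,94 16,105,85 17,70,33 10,66,35 6,123,56
```

```bash
python3 - <<'E'
from h import *
from workcell import *
im=get_image("wrist");px=im["pixels"];c=(im["fx"],im["cx"],im["cy"],im["T"])
o=get_obs();M=R.from_rotvec(o["orientation"]).as_matrix();p=o["ee_pos"];print(p)
pl=place(Q,[0,0,0])[0];d=np.array([434.6,-372.4,110])-pl;print("grip in chute",d[0]*np.cos(Q[2])+d[1]*np.sin(Q[2]),-d[0]*np.sin(Q[2])+d[1]*np.cos(Q[2]))
print("cam in tool",(M.T@(im["T"][:3,3]-p)).round(0),"view dir",(M.T@im["T"][:3,2]).round(2))
hsv=cv2.cvtColor(px,cv2.COLOR_RGB2HSV)
for x in (262,280,298): print(x,[(r,hsv[r,x].tolist()) for r in range(130,300,5)])
T=lambda s,z,y=0:proj(c,p+M@np.array([s,y,z]))[0].round(1)
for s in (16,40,45,50,55,60,65): print(s,"axis",T(s,-12),"top",T(s,-12-21),"bottom",T(s,-12+21))
E
```

```text
[ 433.52498968 -371.55681495  228.50588225]
grip in chute 80.52310128944711 -1.0913452155195955
cam in tool [  64.    1. -164.] view dir [-0.24  0.    0.97]
262 [(130, [30, 11, 94]), (135, [60, 6, 85]), (140, [60, 7, 78]), (145, [45, 6, 82]), (150, [68, 9, 113]), (155, [6, 11, 118]), (160, [6, 15, 174]), (165, [10, 13, 173]), (170, [8, 12, 172]), (175, [7, 13, 172]), (180, [9, 11, 170]), (185, [4, 10, 171]), (190, [4, 10, 171]), (195, [4, 10, 171]), (200, [5, 9, 171]), (205, [8, 12, 171]), (210, [9, 11, 169]), (215, [4, 12, 169]), (220, [4, 11, 168]), (225, [8, 12, 169]), (230, [9, 11, 168]), (235, [8, 11, 95]), (240, [0, 17, 46]), (245, [18, 117, 96]), (250, [15, 97, 87]), (255, [15, 100, 89]), (260, [16, 101, 88]), (265, [16, 104, 103]), (270, [16, 103, 89]), (275, [17, 109, 89]), (280, [17, 104, 98]), (285, [17, 109, 96]), (290, [20, 17, 46]), (295, [10, 14, 56])]
280 [(130, [21, 18, 97]), (135, [40, 9, 88]), (140, [30, 10, 78]), (145, [30, 10, 77]), (150, [70, 7, 109]), (155, [5, 13, 117]), (160, [7, 12, 190]), (165, [10, 12, 189]), (170, [8, 11, 187]), (175, [10, 12, 187]), (180
[... 970 characters left out ...]
20, 23, 66]), (240, [17, 75, 61]), (245, [17, 121, 76]), (250, [17, 104, 105]), (255, [17, 101, 101]), (260, [16, 105, 92]), (265, [16, 106, 91]), (270, [16, 105, 97]), (275, [15, 106, 94]), (280, [15, 99, 95]), (285, [16, 107, 95]), (290, [0, 10, 52]), (295, [0, 15, 51])]
16 axis [282.7 230.3] top [282.5 244.5] bottom [282.8 219.3]
40 axis [282.6 184.2] top [282.4 192. ] bottom [282.8 178.3]
45 axis [282.6 174.2] top [282.4 180.5] bottom [282.8 169.4]
50 axis [282.6 164. ] top [282.3 168.8] bottom [282.8 160.4]
55 axis [282.6 153.6] top [282.3 156.8] bottom [282.8 151.2]
60 axis [282.5 143.1] top [282.3 144.6] bottom [282.7 142. ]
65 axis [282.5 132.4] top [282.3 132.2] bottom [282.7 132.5]
```

```bash
python3 - <<'E'
from h import *
from workcell import *
im=get_image("wrist");px=im["pixels"];c=(im["fx"],im["cx"],im["cy"],im["T"])
o=get_obs();M=R.from_rotvec(o["orientation"]).as_matrix();p=o["ee_pos"]
hsv=cv2.cvtColor(px,cv2.COLOR_RGB2HSV).astype(int)
L=[]
for r in range(162,232,6):
    m=(hsv[r,:,0]<14)&(hsv[r,:,2]>120)&(hsv[r,:,1]<20); x=np.flatnonzero(m[235:330])+235
    L.append((r,x.min(),x.max(),(x.min()+x.max())/2))
print(L)
T=lambda s,z,y=0:proj(c,p+M@np.array([s,y,z]))[0].round(1)
print(T(40,-12,10),T(25,-12,0),T(50,-12,0),o["qpos"][5])
# fine edge columns at neck
for x in range(256,312,6):
    col=px[225:250,x].mean(1); print(x,225+np.argmin(np.diff(col.astype(float))),end="; ")
for x in range(256,312,6):
    col=px[145:165,x].mean(1); print(x,145+np.argmax(np.diff(col.astype(float))),end="; ")
E
```

```text
[(162, np.int64(239), np.int64(318), np.float64(278.5)), (168, np.int64(239), np.int64(318), np.float64(278.5)), (174, np.int64(239), np.int64(318), np.float64(278.5)), (180, np.int64(240), np.int64(317), np.float64(278.5)), (186, np.int64(241), np.int64(317), np.float64(279.0)), (192, np.int64(242), np.int64(317), np.float64(279.5)), (198, np.int64(244), np.int64(316), np.float64(280.0)), (204, np.int64(244), np.int64(316), np.float64(280.0)), (210, np.int64(245), np.int64(315), np.float64(280.0)), (216, np.int64(246), np.int64(315), np.float64(280.5)), (222, np.int64(247), np.int64(315), np.float64(281.0)), (228, np.int64(248), np.int64(312), np.float64(280.0))]
[303.1 184.2] [283.  213.4] [282.9 163.9] 0.3920441932490025
256 233; 262 234; 268 234; 274 235; 280 235; 286 235; 292 234; 298 233; 304 232; 310 241; 256 156; 262 156; 268 156; 274 145; 280 145; 286 155; 292 155; 298 154; 304 154; 310 154;
```

Emit:
step_arm(
  deltas=[
    [[0.02, -0.042, 0], [0, 0, 0.01], -1],
    [[0.06, -0.125, 0], [0, 0, 0.03], -1],
    [[0.11, -0.23, 0], [0, 0, 0.05], -1],
    [[0.165, -0.345, 0], [0, 0, 0.07], -1],
    [[0.22, -0.46, 0], [0, 0, 0.09], -1],
    [[0.275, -0.575, 0], [0, 0, 0.11], -1],
    [[0.33, -0.69, 0], [0, 0, 0.13], -1],
    [[0.385, -0.8, 0], [0, 0, 0.15], -1],
    [[0.425, -0.885, 0], [0, 0, 0.16], -1],
    [[0.436, -0.909, 0], [0, 0, 0.164], -1],
    [[0.436, -0.909, 0], [0, 0, 0.164], -1],
  ],
)

```text
t: 10.78
ee_pos: [433.4, -68.1, 228.7]
orientation: [3.125, 0.322, 0.002]
ft_force: [0.4, -0.8, -0.9]
width: 36.2
grasp_force: 29.5
```

```bash
python3 - <<'E'
from h import *
from workcell import *
o=get_obs();print(o["qpos"].round(2),o["ee_pos"],o["width"])
rows(o,[431,233.1,229],downR(-np.pi/2-.044))
E
```

```text
[-0.18  0.14  2.02 -0.    0.99  1.18] [433.39200383 -68.11095316 228.7357884 ] 36.219619569231035
tgt [431.  233.1 229. ] delta [ 0.197 -0.985 -0.001] turn [ 0.    -0.001  0.166] rows>= 8.0
```

Emit:
step_arm(
  deltas=[
    [[0.01, -0.04, 0], [0, 0, 0.01], -1],
    [[0.03, -0.12, 0], [0, 0, 0.03], -1],
    [[0.055, -0.23, 0], [0, 0, 0.06], -1],
    [[0.08, -0.345, 0], [0, 0, 0.09], -1],
    [[0.105, -0.46, 0], [0, 0, 0.11], -1],
    [[0.13, -0.575, 0], [0, 0, 0.13], -1],
    [[0.145, -0.68, 0], [0, 0, 0.15], -1],
    [[0.15, -0.75, 0], [0, 0, 0.163], -1],
    [[0.155, -0.78, 0], [0, 0, 0.166], -1],
    [[0.155, -0.78, 0], [0, 0, 0.166], -1],
    [[0.155, -0.78, 0], [0, 0, 0.166], -1],
  ],
)

```text
t: 11.7
ee_pos: [432.8, 167.9, 228.8]
orientation: [3.139, -0.072, 0.003]
ft_force: [-1.0, 0.4, 0.0]
width: 36.3
grasp_force: 29.5
```

```bash
python3 - <<'E'
from h import *
from workcell import *
im=get_image("wrist");w=im["pixels"][:,:,::-1];cv2.imwrite("pics/w7.png",w);np.savez("w7.npz",f=im["fx"],cx=im["cx"],cy=im["cy"],T=im["T"])
b=get_image("side")["pixels"][:,:,::-1]
o=get_obs();print(o["qpos"].round(2),o["ee_pos"],o["width"])
M=R.from_rotvec(o["orientation"]).as_matrix();cj=o["ee_pos"]+M@[2,0,-12];print("jar pred side px",proj(CAM["side"],[cj,cj+M@[52,0,0],cj-M@[52,0,0]]).round(0).tolist())
W=np.zeros((560,800,3),np.uint8); W[:300,:400]=cv2.resize(w,(400,300)); W[:300,410:]=0
W[:420,:560]=w; W[:,:]=W
s=cv2.resize(b[210:310,230:310],None,fx=3,fy=4 if 0 else 3,interpolation=cv2.INTER_CUBIC); W[:300,560:800]=s
cv2.imwrite("pics/m7.png",W)
c=(im["fx"],im["cx"],im["cy"],im["T"]);q=[435.4,283.1,-.044]
L=[(x,y,34) for x in(71,-71) for y in(-98,98)]+[(x,y,34) for x in(57,-57) for y in(-79,-21)];print(proj(c,place(q,L)).round(0).tolist())
E
```

```text
[ 0.34  0.18  1.97 -0.    1.    1.96] [432.78016184 167.40675869 228.99390278] 35.66422142941405
jar pred side px [[267.0, 203.0], [251.0, 203.0], [282.0, 204.0]]
[[268.0, 131.0], [94.0, 131.0], [270.0, 249.0], [111.0, 249.0], [251.0, 143.0], [200.0, 143.0], [254.0, 238.0], [207.0, 238.0]]
```

View pics/m7.png

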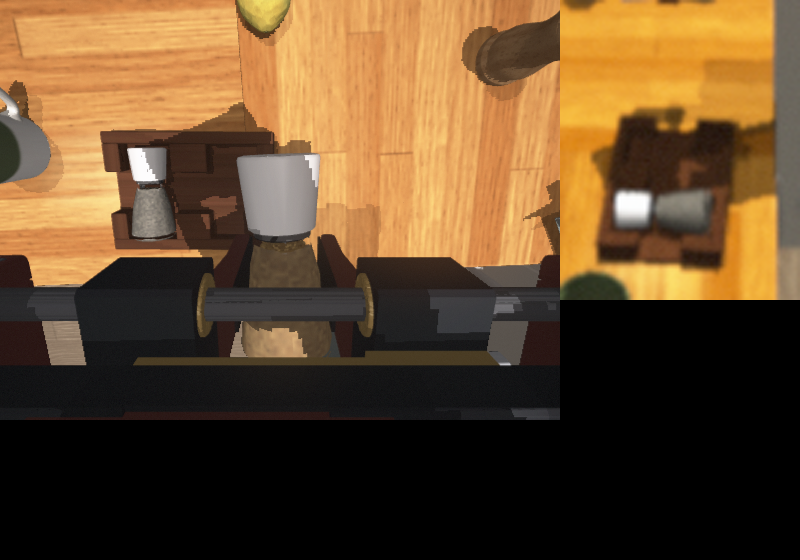

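Wrist view: the held jar has its cap up-image (cap 237–320, neck at row 238). The tray's outer corners are near (101,132), (272,131) and (115,248), about 5 px right of my estimate. I refine numerically.

```bash
python3 - <<'E'
from h import *
w=cv2.imread("pics/w7.png");g=cv2.cvtColor(w,cv2.COLOR_BGR2GRAY).astype(int)
for r in (134,137,140,160,165): print(r,g[r,94:112].tolist(),"|",g[r,255:282].tolist())
for r in (220,235,243): print(r,g[r,105:125].tolist())
for x in (110,150,190,210,225): print(x,g[122:150,x].tolist(),"|",g[232:256,x].tolist())
print("pocket rows"); 
for r in (150,160,165,215,225): print(r,g[r,176:236].tolist())
E
```

```text
134 [183, 183, 183, 184, 183, 182, 93, 69, 72, 70, 71, 72, 72, 71, 71, 72, 71, 72] | [49, 50, 51, 50, 49, 51, 49, 50, 51, 52, 50, 51, 50, 52, 52, 52, 83, 77, 47, 112, 161, 167, 168, 169, 179, 187, 197]
137 [189, 189, 190, 192, 192, 192, 140, 86, 76, 76, 75, 75, 76, 75, 76, 77, 76, 76] | [48, 48, 48, 49, 49, 49, 50, 52, 50, 50, 51, 51, 52, 53, 52, 52, 85, 78, 47, 104, 138, 142, 164, 168, 174, 187, 197]
140 [189, 191, 192, 193, 194, 195, 193, 101, 75, 76, 76, 76, 75, 76, 76, 77, 75, 75] | [48, 48, 47, 47, 47, 49, 48, 47, 48, 49, 49, 49, 51, 51, 52, 51, 83, 81, 49, 107, 140, 146, 164, 167, 172, 182, 193]
160 [202, 204, 204, 204, 203, 204, 203, 203, 203, 145, 83, 69, 70, 71, 72, 73, 75, 76] | [152, 154, 156, 158, 160, 159, 161, 160, 162, 162, 162, 163, 164, 165, 165, 167, 166, 167, 168, 168, 168, 170, 171, 172, 173, 174, 173]
165 [186, 188, 192, 195, 197, 198, 197, 197, 202, 202, 120, 74, 70, 70, 70, 72, 75, 77] | [157, 157, 158, 158, 158, 159, 159, 161, 161, 162, 164, 164, 163, 165, 166, 166, 165, 166, 167, 168, 168, 170, 170, 171, 172, 173, 173]
220 [208, 207, 208, 208, 208, 209, 151, 
[... 1933 characters left out ...]
6, 48, 45, 44, 47, 47, 46, 44, 46, 45, 47, 47, 47, 46, 47, 46, 46, 46, 45, 49, 46, 48, 43, 37, 28, 28, 30, 29, 31, 29, 41, 42, 41, 42, 41, 42, 41, 42, 42, 43, 41, 38, 41, 41, 43, 43, 43, 44, 41, 42, 42, 42, 42]
215 [41, 42, 43, 42, 44, 43, 44, 44, 45, 42, 45, 43, 42, 44, 43, 45, 44, 44, 45, 44, 44, 46, 45, 45, 43, 79, 84, 83, 83, 84, 82, 83, 77, 49, 38, 35, 34, 41, 69, 83, 84, 84, 85, 85, 84, 85, 84, 84, 85, 83, 84, 53, 46, 47, 47, 44, 47, 47, 46, 48]
225 [70, 80, 79, 50, 43, 47, 45, 44, 43, 44, 44, 43, 43, 44, 41, 43, 45, 44, 45, 47, 46, 43, 44, 44, 46, 43, 42, 44, 45, 50, 80, 83, 81, 74, 38, 29, 31, 28, 36, 34, 34, 44, 46, 46, 44, 46, 46, 45, 46, 45, 46, 47, 48, 47, 44, 47, 46, 46, 48, 47]
```

```bash
python3 - <<'E'
from h import *
from workcell import *
d=np.load("w7.npz");c=(float(d["f"]),float(d["cx"]),float(d["cy"]),d["T"])
ob=[(c,(100.3,131.2),(71,98,34)),(c,(115.5,249.3),(-71,98,34)),(c,(205.6,150),(48.6,-21,34)),(c,(209.5,225),(-41,-21,34)),(c,(271,131.3),(71,-98,34))]
q,r=fit(ob,[435,280,-.04]);print(q.round(3),r.round(1).tolist())
pk=place(q,[0,-50,10])[0];print("pocket",pk)
yaw=q[2];t=pk-2*np.array([np.cos(yaw),np.sin(yaw),0])
o=get_obs()
for z in (120,60,30,24): rows(o,[t[0],t[1],z],downR(-np.pi/2+yaw))
E
```

```text
[ 4.35352e+02  2.77876e+02 -4.40000e-02] [[-1.8, -0.4], [-0.3, 0.0], [-0.2, 0.8], [0.6, 0.8], [1.5, -0.8]]
pocket [433.14477432 227.92502619  10.        ]
tgt [431.1 228.  120. ] delta [-0.016 -0.202  0.363] turn [ 0.001 -0.001 -0.002] rows>= 3.0
tgt [431.1 228.   60. ] delta [-0.016 -0.202  0.563] turn [ 0.001 -0.001 -0.002] rows>= 5.0
tgt [431.1 228.   30. ] delta [-0.017 -0.202  0.663] turn [ 0.001 -0.001 -0.002] rows>= 5.0
tgt [431.1 228.   24. ] delta [-0.017 -0.202  0.683] turn [ 0.001 -0.001 -0.002] rows>= 6.0
```

Emit:
step_arm(
  deltas=[
    [[-0.016, -0.05, 0], [0, 0, -0.002], -1],
    [[-0.016, -0.13, 0.05], [0, 0, -0.002], -1],
    [[-0.016, -0.19, 0.13], [0, 0, -0.002], -1],
    [[-0.016, -0.2, 0.22], [0, 0, -0.002], -1],
    [[-0.016, -0.2, 0.32], [0, 0, -0.002], -1],
    [[-0.016, -0.2, 0.42], [0, 0, -0.002], -1],
    [[-0.016, -0.2, 0.5], [0, 0, -0.002], -1],
    [[-0.016, -0.2, 0.53], [0, 0, -0.002], -1],
    [[-0.016, -0.2, 0.53], [0, 0, -0.002], -1],
    [[-0.016, -0.2, 0.53], [0, 0, -0.002], -1],
  ],
)

```text
t: 12.63
ee_pos: [431.5, 228.3, 70.5]
orientation: [3.14, -0.071, 0.004]
ft_force: [-0.6, 0.0, -0.8]
width: 36.4
grasp_force: 29.5
```

```bash
python3 - <<'E'
from h import *
from workcell import *
im=get_image("wrist");w=im["pixels"][:,:,::-1];cv2.imwrite("pics/w8.png",w);np.savez("w8.npz",f=im["fx"],cx=im["cx"],cy=im["cy"],T=im["T"])
c=(im["fx"],im["cx"],im["cy"],im["T"]);q=[435.35,277.9,-.044]
for n,l in dict(oL=(71,98,34),pocketFL=(57,-21,34),pocketFR=(57,-79,34),outR=(71,-98,34),nL=(40,-21,34),nR=(40,-79,34)).items(): print(n,proj(c,place(q,l)).round(1).tolist())
o=get_obs();print(o["ee_pos"]);rows(o,[431.1,228,24],downR(-np.pi/2-.044))
g=cv2.cvtColor(w,cv2.COLOR_BGR2GRAY).astype(int)
for r in range(55,130,6): print(r,g[r,185:395:3].tolist())
E
```

```text
oL [[45.9, 121.0]]
pocketFL [[237.4, 143.8]]
pocketFR [[328.7, 143.7]]
outR [[359.9, 120.8]]
nL [[238.4, 170.6]]
nR [[327.8, 170.5]]
[432.00698754 228.75253568  71.24964665]
tgt [431.1 228.   24. ] delta [-0.004  0.003  0.157] turn [-0.    -0.003 -0.   ] rows>= 2.0
55 [197, 203, 202, 203, 203, 203, 201, 199, 195, 196, 196, 192, 191, 192, 190, 192, 193, 196, 196, 197, 198, 199, 201, 199, 202, 203, 208, 208, 209, 209, 207, 205, 204, 203, 200, 196, 196, 196, 128, 178, 179, 177, 174, 180, 179, 176, 175, 171, 172, 167, 168, 178, 178, 179, 174, 172, 179, 179, 186, 199, 201, 213, 210, 202, 208, 216, 213, 207, 211, 203]
61 [196, 196, 193, 193, 193, 198, 201, 201, 204, 207, 213, 214, 213, 210, 209, 206, 204, 203, 203, 205, 207, 208, 205, 205, 204, 203, 204, 205, 205, 204, 204, 204, 205, 203, 200, 197, 197, 196, 124, 174, 178, 180, 177, 180, 173, 173, 181, 173, 165, 165, 169, 173, 179, 181, 176, 174, 182, 182, 190, 202, 205, 217, 213, 205, 212, 212, 208, 207, 207, 200]
67 [197, 200, 201, 200, 198, 198, 197, 196, 197, 197, 197, 197, 197, 195, 194, 193, 192, 191, 191, 190, 192, 193, 191, 186, 18
[... 3015 characters left out ...]
, 218, 212, 205, 209, 213, 218, 215]
121 [104, 101, 102, 101, 101, 97, 97, 99, 102, 102, 102, 99, 102, 101, 101, 97, 99, 103, 105, 107, 109, 109, 112, 109, 110, 107, 120, 118, 103, 104, 104, 104, 103, 102, 178, 185, 184, 186, 185, 173, 180, 181, 179, 178, 180, 181, 120, 119, 117, 113, 110, 111, 169, 173, 176, 184, 186, 186, 199, 214, 219, 207, 219, 215, 211, 214, 213, 215, 221, 216]
127 [58, 50, 50, 50, 50, 49, 50, 52, 51, 50, 52, 51, 50, 50, 51, 53, 50, 51, 52, 53, 52, 53, 54, 53, 53, 55, 55, 56, 55, 97, 95, 98, 98, 99, 98, 100, 100, 100, 100, 100, 100, 98, 99, 99, 101, 102, 100, 100, 99, 100, 102, 103, 101, 102, 103, 103, 104, 105, 95, 216, 221, 208, 218, 211, 206, 208, 214, 210, 219, 211]
```

```bash
python3 - <<'E'
import cv2
w=cv2.imread("pics/w8.png");g=cv2.cvtColor(w,cv2.COLOR_BGR2GRAY).astype(int)
for r in (128,132,136): print(r,g[r,36:60].tolist(),g[r,350:368].tolist())
for r in (138,142,146,150,154,158,164,170): print(r,"L",g[r,222:250].tolist(),"R",g[r,312:345].tolist())
E
```

```text
128 [194, 194, 195, 196, 196, 197, 198, 198, 199, 199, 200, 200, 149, 86, 79, 81, 80, 80, 82, 81, 82, 82, 82, 83] [104, 103, 104, 104, 106, 106, 105, 107, 100, 93, 198, 211, 218, 221, 225, 222, 218, 212]
132 [198, 199, 201, 200, 200, 200, 203, 203, 204, 204, 204, 204, 204, 150, 92, 85, 86, 86, 86, 86, 86, 86, 86, 87] [105, 106, 105, 105, 106, 106, 106, 107, 99, 113, 203, 215, 220, 224, 226, 222, 216, 209]
136 [206, 206, 206, 206, 206, 207, 207, 206, 206, 207, 207, 207, 207, 207, 110, 84, 86, 86, 85, 87, 85, 86, 87, 86] [105, 104, 104, 105, 104, 104, 105, 103, 96, 104, 198, 211, 216, 220, 223, 220, 215, 210]
138 L [50, 53, 51, 51, 50, 52, 51, 51, 53, 53, 53, 50, 50, 50, 52, 50, 50, 52, 52, 52, 51, 50, 52, 53, 52, 54, 51, 53] R [99, 100, 99, 99, 99, 99, 101, 100, 100, 100, 99, 98, 100, 99, 101, 100, 99, 100, 101, 100, 99, 101, 101, 101, 100, 101, 101, 101, 103, 101, 102, 103, 103]
142 L [47, 50, 49, 48, 49, 50, 49, 48, 51, 50, 51, 50, 50, 49, 49, 50, 50, 49, 50, 52, 50, 51, 49, 51, 51, 52, 50, 52] R [102, 102, 101, 101, 103, 103, 103, 103, 104, 103, 103, 104, 103, 103, 102, 103, 104, 1
[... 997 characters left out ...]
R [249, 248, 246, 241, 236, 229, 221, 211, 110, 65, 66, 64, 62, 55, 53, 51, 50, 62, 77, 88, 98, 97, 95, 94, 94, 94, 96, 96, 98, 100, 100, 101, 103]
164 L [55, 55, 54, 53, 55, 54, 55, 54, 53, 55, 54, 56, 56, 56, 52, 122, 140, 146, 150, 155, 158, 161, 163, 165, 168, 170, 172, 172] R [249, 248, 245, 239, 233, 226, 219, 165, 84, 64, 61, 63, 58, 52, 51, 51, 50, 69, 81, 92, 98, 96, 94, 94, 95, 96, 96, 95, 98, 100, 101, 101, 103]
170 L [53, 55, 54, 56, 53, 54, 56, 53, 54, 56, 55, 55, 57, 55, 52, 51, 123, 140, 146, 150, 156, 158, 161, 163, 167, 169, 171, 173] R [249, 247, 243, 237, 230, 223, 216, 110, 62, 58, 60, 59, 54, 52, 51, 50, 52, 72, 82, 94, 99, 96, 92, 91, 95, 95, 94, 96, 98, 72, 71, 71, 70]
```

Close-up numbers match the pocket model to about 1 mm (pocket edges at columns 237 and 330, predicted 237.5 and 328.6). Lowering gently.

Emit:
step_arm(
  deltas=[
    [[-0.003, 0.001, 0.03], [0, 0, 0], -1],
    [[-0.003, 0.001, 0.06], [0, 0, 0], -1],
    [[-0.003, 0.001, 0.085], [0, 0, 0], -1],
    [[-0.003, 0.001, 0.105], [0, 0, 0], -1],
    [[-0.003, 0.001, 0.12], [0, 0, 0], -1],
    [[-0.003, 0.001, 0.13], [0, 0, 0], -1],
    [[-0.003, 0.001, 0.135], [0, 0, 0], -1],
    [[-0.003, 0.001, 0.135], [0, 0, 0], -1],
  ],
)

```text
t: 13.35
ee_pos: [430.0, 228.6, 29.3]
orientation: [3.14, -0.069, 0.003]
ft_force: [1.1, 0.2, -0.5]
width: 36.0
grasp_force: 29.5
```

Emit:
step_arm(
  deltas=[
    [[0.003, 0, 0.006], [0, 0, 0], -1],
    [[0.003, 0, 0.012], [0, 0, 0], -1],
    [[0.003, 0, 0.016], [0, 0, 0], -1],
    [[0.003, 0, 0.016], [0, 0, 0], -1],
  ],
)

```text
t: 13.68
ee_pos: [431.0, 228.6, 24.8]
orientation: [3.14, -0.069, 0.004]
ft_force: [0.2, -0.1, -0.8]
width: 36.2
grasp_force: 29.5
```

Emit:
step_arm(
  deltas=[
    [[0, 0, 0.005], [0, 0, 0], -1],
    [[0, 0, 0.01], [0, 0, 0], -1],
    [[0, 0, 0.01], [0, 0, 0], -1],
  ],
)

```text
t: 13.93
ee_pos: [430.9, 228.5, 21.7]
orientation: [3.14, -0.069, 0.004]
ft_force: [-0.8, -0.3, -0.4]
width: 35.9
grasp_force: 29.5
```

Emit:
step_arm(
  deltas=[
    [[0, 0, 0.003], [0, 0, 0], -1],
    [[0, 0, 0.006], [0, 0, 0], -1],
    [[0, 0, 0.006], [0, 0, 0], -1],
  ],
)

```text
t: 14.18
ee_pos: [431.1, 228.6, 20.6]
orientation: [3.14, -0.069, 0.004]
ft_force: [-1.5, 0.1, 8.1]
width: 36.2
grasp_force: 29.3
```

Contact at 8 N, at the expected height. Releasing.

Emit:
step_arm(
  deltas=[
    [[0, 0, -0.002], [0, 0, 0], -0.1],
    [[0, 0, -0.002], [0, 0, 0], 0],
    [[0, 0, -0.002], [0, 0, 0], 0.1],
    [[0, 0, -0.002], [0, 0, 0], 0.3],
    [[0, 0, -0.002], [0, 0, 0], 0.3],
    [[0, 0, -0.002], [0, 0, 0], 0.3],
  ],
)

```text
t: 14.68
ee_pos: [431.1, 228.6, 20.6]
orientation: [3.14, -0.069, 0.004]
ft_force: [0.3, -0.7, -1.2]
width: 56.7
grasp_force: 0.0
```

Emit:
step_arm(
  deltas=[
    [[0, 0, -0.04], [0, 0, 0], 0.3],
    [[0, 0, -0.1], [0, 0, 0], 0.3],
    [[0, 0, -0.2], [0, 0, 0], 0.3],
    [[0, 0, -0.3], [0, 0, 0], 0.3],
    [[0, 0, -0.4], [0, 0, 0], 0.3],
    [[0, 0, -0.5], [0, 0, 0], 0.3],
    [[0, 0, -0.5], [0, 0, 0], 0.3],
    [[0, 0, -0.5], [0, 0, 0], 0.3],
  ],
)

```text
t: 15.35
ee_pos: [431.7, 229.2, 172.2]
orientation: [-3.14, 0.069, -0.01]
ft_force: [0.0, -0.1, -0.1]
width: 57.0
grasp_force: 0.0
```

```bash
python3 - <<'E'
from h import *
from workcell import *
im=get_image("wrist");w=im["pixels"];cv2.imwrite("pics/w9.png",w[:,:,::-1]);c=(im["fx"],im["cx"],im["cy"],im["T"]);q=[435.35,277.9,-.044]
o=get_obs();print(o["t"],o["ee_pos"],o["width"],o["ft_force"])
for l in [(0,-50,33),(52,-50,33),(-52,-50,33),(52,-29,33),(52,-71,33),(57,-21,34),(57,-79,34),(-57,-50,34),(0,50,33),(52,50,33)]: print(l,proj(c,place(q,l)).round(0).tolist())
hsv=cv2.cvtColor(w,cv2.COLOR_RGB2HSV).astype(int)
m=((hsv[...,1]<40)&(hsv[...,2]>125)).astype(np.uint8); k,l,s,ce=cv2.connectedComponentsWithStats(m)
for i in range(1,k):
    if s[i,4]>200: print("white",s[i],ce[i].round(0))
m=((hsv[...,0]>12)&(hsv[...,0]<22)&(hsv[...,1]>80)&(hsv[...,1]<128)&(hsv[...,2]>90)).astype(np.uint8); m[:, :230]=0;m[:,345:]=0;m[:130]=0
k,l,s,ce=cv2.connectedComponentsWithStats(m)
for i in range(1,k):
    if s[i,4]>200: print("body",s[i],ce[i].round(0))
E
```

```text
15.4 [430.66700364 228.70044387 170.8433387 ] 56.98019156238944 [ 0.52037106  0.04237949 -0.90328453]
(0, -50, 33) [[285.0, 199.0]]
(52, -50, 33) [[285.0, 147.0]]
(-52, -50, 33) [[285.0, 248.0]]
(52, -29, 33) [[263.0, 147.0]]
(52, -71, 33) [[307.0, 147.0]]
(57, -21, 34) [[255.0, 141.0]]
(57, -79, 34) [[315.0, 141.0]]
(-57, -50, 34) [[285.0, 253.0]]
(0, 50, 33) [[185.0, 199.0]]
(52, 50, 33) [[181.0, 147.0]]
white [  0  73  36  42 467] [20. 94.]
white [ 263  145   41   41 1420] [283. 164.]
white [ 163  146   39   40 1380] [183. 165.]
body [ 267  191   41   56 1217] [287. 213.]
```

The jar lies in the pocket: cap at columns 263–304 from row 145, level with the neighbouring jar, and centred within about 2 px. Handing in.

```bash
python3 -c "
from workcell import *
print(close_job())"
```

```text
the job is handed in; nothing more can be done
None
```

I pushed the jar back up onto the loading shelf, lifted it out and laid it flat in the empty tray pocket, centred to about 2 mm with the gripper clear of it; the job was handed in at about 15 s, and the hand-in gave no verdict.

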